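# Seat the leak-test flask in its sprung ring and hold it down

## Robot

A 6-joint arm with a two-finger parallel gripper is mounted at the origin on the work surface. World frame = base frame: x ahead of the robot, y to its left, z up, the work surface at z = 0. Lengths are in mm, angles in rad, forces in N, time in s.
With the tool pointing down it reaches from about 275 to 750 mm from the base axis. Payload 10.2 kg.
Tool frame: the origin (TCP) lies at the very end of the fingers, on their centre line; the grasp point (between the pads) lies 19 mm behind it; z points along the fingers, y is the line along which they close (so a half turn about z gives the same grasp; the last joint's range is limited). The gripper opens to 85 mm and grips with 20 to 120 N. Pads are 22 mm wide; open, the fingers measure 114 mm over their backs; the gripper's body (76 mm by 85 mm) begins 54 mm behind the grasp point. The pads swing forward as they close: fully open they stand 13 mm farther back than shut.
Start: joints at [0.979, 0.313, 1.498, -0, 1.331, -0.223], TCP at [189.273, 489.701, 231.294] pointing down, gripper open.
Joint ranges: [-2.94, 2.94], [-0.97, 2.17], [0.19, 2.56], [-1.23, 4.37], [0.02, 3.11], [-2.88, 2.88]. Speed limits (rad/s): [2.39, 2.39, 3.01, 3.14, 3.14, 3.14].

## Interface

Orientations are given as a unit quaternion [w, x, y, z].
In Python, from rig import ctrl, optics gives the robot as it stands. The module is installed in compiled form; this text tells all that it offers.
- The arm moves only by the shell command python3 -m handwheel 'ROWS' [FORCE]. ROWS is JSON, a list that holds one entry, the list of rows, each a list of 5 numbers: the gripper command: -1 is fully open, 1 is shut, values between are in proportion, then the shift along the world's x, y, z in units of 50 mm (1.0 is 50 mm), then the turn about the world's z in units of 8 degrees (1.0 is 8 degrees). In form: [[[gripper, tx, ty, tz, twist], ...]]. A call has 1 to 10 rows; each row shifts and turns the commanded pose from where the row before left it; what a row does not reach is not made up. A row lasts 1/10 s, in which the tool goes at most 50 mm and 8.59 degrees, less where a joint would pass 70% of its speed; a pose out of reach is approached as far as the arm can. A call is refused whole if a number of a shift passes 1 or a number of a turn 1, either way. A call with a gripper value outside its range is refused whole. The fingers move at their own pace and stop on an object; FORCE is the grip in N (left out, the last holds). Time passes only in rows, so rows that do not move let the fingers close. It gives the time, the measured TCP pose, the force, the opening and the grip force at its end, in the units of the state.
- ctrl.sense(): the state, without advancing time (a new reading comes with each control period).
- optics.capture(name): name is "side" or "top"; returns a dict with "img" (420x560x3 uint8, blue, green, red), "K" (3x3 intrinsics, pixels), "R" (3x3) and "t" (3): a world point X has camera coordinates R X + t. Camera axes: x right, y down, z forward; pixel columns grow to the right and rows downward; lengths in mm; the calibration is good to about 2 mm. A picture is of the moment at which its call begins. There is no depth.
- ctrl.finish_job(): hands the job in; it is judged then, once.
The state is a dict: "time_s": time; "joints": joint angles; "dq": joint speeds; "tau": joint torques, N m; "eef_pos": TCP position; "ee_rot": TCP orientation; "force": force on the tool from outside, world axes, zero at the start; "wrist_torque": the same for the moment, N m; "grip_width": opening from 0.0 (shut) to 1.0 (fully open); "grip_force": force on a finger pad.
Only numpy, scipy, OpenCV 4.12 (cv2) and the standard library are available. Lean on these libraries where they do the work, as an engineer would, in place of code of your own. Each camera call takes 0.05 s, during which the arm holds its last target. There are 200 camera calls.

## Task

Slide the sprung ring holder over the bench, without lifting it, until its base plate sits centred and square on the blue pad. Then put the pale flask with the blue stopper upright in the orange ring, press it down as far as the springs go, and finish while still holding it pressed down. Leave the brown flask and everything else on the bench where they are.

Things in the scene. Friction and masses are not known exactly. Their poses are not given: they have to be found in the camera images.
- base_plate: the ring holder's loose aluminium base plate, 170 (x) x 110 (y) x 10 mm, 0.8 kg or so, lying flat on the bench; origin at the centre of its underside, z up. It carries a black grip fin at x = -62 mm and the sprung orange ring centred at x = +30 mm
- base_grip (a point): point in the black upright grip fin of the base plate: the fin is 14 mm thick (along the plate's y), 24 mm long (along x) and rises from the plate's top at 10 mm above the bench to 51 mm; the point is on its centre line, 34 mm above the bench
- cradle_top (a point): centre of the upper face of the orange ring (inner radius 25, outer radius 36, 8 mm high, with three steel sleeves of radius 8 around it out to radius 51); it stands 52 mm above the bench when free and sinks 16 mm when pressed to its stop
- cradle (a joint): how far the ring is pressed down, in m: 0 free, 0.016 at its stop. Springs: about 5 N to start it moving, 14 N at the stop; the flask's own weight hardly moves it
- pad: blue rectangle on the green mat, 200 (x) x 140 (y) mm, fixed, flat and flush (it is no step): the place for the base plate, plate's x axis along the pad's x axis, grip fin on the robot's side; origin at its centre
- flask: the pale round flask with steel neck and blue stopper, about 0.2 kg, standing upright on the bench; origin at the centre of its underside, z up. A foot of radius 16 mm, a ball of radius 32 mm centred 33 mm up, a neck of radius 11 mm from 60 to 102 mm, a stopper of radius 13 mm to 114 mm. Seated in the ring, the ball's centre lies 20 mm above the ring's upper face and the underside 13 mm below that face
- flask_neck (a point): centre of the pale flask's neck, 82 mm above its underside, on its axis
- brown_flask_neck (a point): centre of the neck of the brown flask with black stopper, the same shape and size: not to be used; leave it standing where it is
- movement: a steel movement holder with a watch movement in it, 70 x 50 x 18 (sizes in mm); leave it alone; origin at the centre of its underside
- parts_dish: a round dish with white lid, diameter 92, 27 high (sizes in mm); leave it alone; origin at the centre of its underside
- dust_dome: a clear dust dome with ball knob on a round blue base, diameter 112, 100 high (sizes in mm); leave it alone; origin at the centre of its underside
- oil_pot_mid (a point): a small amber jar with red lid, diameter 36, 35 high; point at its centre (sizes in mm); leave it alone
- loupe: a black eye loupe standing up, diameter 34, 34 high (sizes in mm); leave it alone; origin at the centre of its underside
- screwdriver_grip (a point): a screwdriver lying on the bench, 130 long; point at its handle (sizes in mm); leave it alone
- tweezers: steel tweezers lying on the bench, 110 x 16 x 6 (sizes in mm); leave it alone; origin at the centre of its underside
Not all that is in view belongs to the job. There is more than one size of the flask; the job needs the smaller.

How it is judged (in metres and radians):
On the way, in this order (a step that is already met when the one before it is completed fails the run):
1. the base plate lies centred and square on the blue pad, at rest (horizontal distance between base_plate and pad below 0.015 m and angle between the x axis of base_plate and the x axis of pad, either way round below 0.15 rad and linear speed of base_plate below 0.02 m/s), for 0.2 s.
2. the pale flask is upright in the ring and pressed down (horizontal distance between base_plate and pad below 0.015 m and angle between the x axis of base_plate and the x axis of pad, either way round below 0.15 rad and horizontal distance between flask_neck and cradle_top below 0.015 m and angle between flask_neck's own z axis and vertical below 0.2 rad and z of flask_neck in the frame of cradle_top below 0.074 m and value of joint cradle above 0.012 m and contact force between flask and base_plate above 5 N), for 0.3 s.
At the end, for the whole second after the job is handed in: base plate centred on the pad within 15 mm and square within 0.15 rad; pale flask seated in the ring, on its axis within 15 mm at the neck and upright within 0.2 rad, bearing on the ring with over 5 N; ring pressed down more than 12 of its 16 mm; the robot still pressing the flask with over 3 N (all of step 2 and contact force between any of the fingers, the arm and flask above 3 N); the arm keeps its last pose, push and grip.
It fails at once if the base plate is lifted or tipped (height (world z) of base_plate above 0.012 m or angle between base_plate's own z axis and vertical above 0.15 rad).
It fails at once if the pale flask is tipped over (angle between flask_neck's own z axis and vertical above 0.9 rad).
It fails at once if the brown flask is moved or knocked over (distance of brown_flask_neck from where it was at the start of the episode above 0.03 m).
It fails at once if another thing on the bench is moved (distance of any of movement, parts_dish, dust_dome, oil_pot_mid, loupe, screwdriver_grip, tweezers from where it was at the start of the episode above 0.04 m).
It also fails if it takes over 58 s, if anything falls off the work surface, if the arm or the gripper's body presses on something with over 40 N, if the wrist force passes 120 N, or if a joint passes its speed limit or range.

## Working session

There is one attempt and no reset: what is moved stays moved. The work goes in short steps, Python scripts to look and compute and a shell command to move; the robot and the scene stay as the last step left them, time stands still between calls to the robot, and variables do not carry over. Pictures are saved under pics/ and viewed, at most 10 in all, crops included, and the job is handed in when it is done.

```bash
mkdir -p pics; cat > h.py <<'E'
import numpy as np, cv2
from rig import ctrl, optics
def ray(c,u,v):
    R=np.array(c["R"]);t=np.array(c["t"]).ravel();o=-R.T@t
    d=R.T@np.linalg.inv(c["K"])@np.array([u,v,1.]);return o,d
def at(c,u,v,z):
    o,d=ray(c,u,v);return o+d*(z-o[2])/d[2]
def px(c,X):
    p=np.array(c["K"])@(np.array(c["R"])@np.array(X,float)+np.array(c["t"]).ravel());return p[:2]/p[2]
E
python3 - <<'E'
from h import *
for n in("top","side"):
    c=optics.capture(n);cv2.imwrite(f"pics/{n}0.png",c["img"])
    o,d=ray(c,280,210);print(n,o,d)
E
```

```text
top [ 403.69646991   -1.87524389 1137.6635746 ] [ 0.09760754  0.02957007 -0.99490952]
side [ -83.94229568 -399.14138423  791.546638  ] [ 0.62898029  0.36998769 -0.68391901]
```

View pics/top0.png

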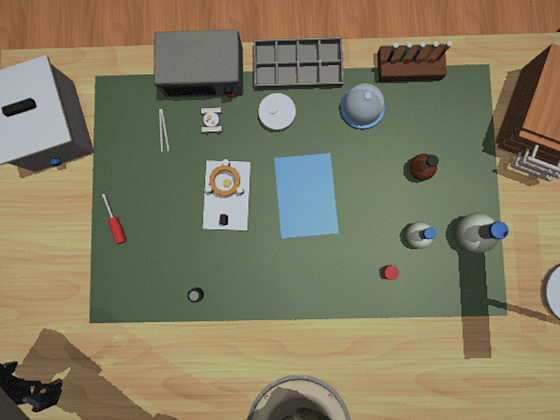

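View pics/side0.png

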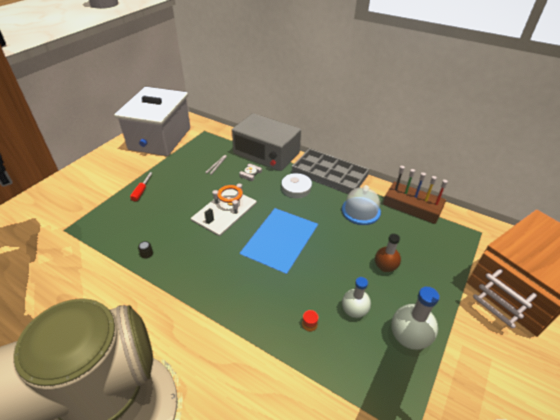

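Top view: the base plate is at (227,195), with its fin at (223,219) and ring at (225,181). The pad is at (307,195). Flask candidates in the top view are:
- pale small, (421,236)
- pale large, (478,232)
- brown, (424,166)

The small pale one with the blue stopper fits. I'll confirm it in a crop and measure.

```bash
python3 - <<'E'
from h import *
c=optics.capture("top");s=optics.capture("side");im=c["img"].astype(int)
b,g,r=im[...,0],im[...,1],im[...,2]
hsv=cv2.cvtColor(c["img"],cv2.COLOR_BGR2HSV)
def roi(m,x0,x1,y0,y1):
    k=np.zeros(m.shape,np.uint8);k[y0:y1,x0:x1]=m[y0:y1,x0:x1];return k
def rect(m,z,n):
    P=np.argwhere(m>0)[:,::-1]
    Q=np.array([at(c,u,v,z)[:2] for u,v in P],np.float32)
    (cx,cy),(w,h),a=cv2.minAreaRect(Q);print(n,len(P),cx,cy,w,h,a);bp=cv2.boxPoints(((cx,cy),(w,h),a));print(bp.round(0).tolist())
rect(cv2.morphologyEx(roi((b>150)&(b>r+50),265,350,145,245),cv2.MORPH_OPEN,np.ones((3,3))),0,"pad")
rect(cv2.morphologyEx(roi((r>130)&(g>130)&(abs(b-r)<60),198,256,150,236),cv2.MORPH_OPEN,np.ones((5,5))),10,"plate")
fin=roi((r+g+b<150),214,232,208,230);P=np.argwhere(fin)[:,::-1];print("fin px",P.min(0),P.max(0),P.mean(0),at(c,*P.mean(0),45))
ring=roi((r>150)&(b<90)&(r>g+50),205,245,160,202);P=np.argwhere(ring)[:,::-1];(e,ax,an)=cv2.fitEllipse(cv2.convexHull(P.astype(np.int32)));print("ring",e,ax,at(c,*e,52))
# stoppers: triangulate
def blue(c,x0,x1,y0,y1):
    h=cv2.cvtColor(c["img"],cv2.COLOR_BGR2HSV);m=(h[...,0]>100)&(h[...,0]<130)&(h[...,1]>150)&(h[...,2]>60)
    P=np.argwhere(roi(m,x0,x1,y0,y1))[:,::-1];return P.mean(0),len(P)
def tri(a,b):
    o1,d1=ray(c,*a);o2,d2=ray(s,*b);k=np.linalg.lstsq(np.c_[d1,-d2],o2-o1,rcond=None)[0]
    p,q=o1+d1*k[0],o2+d2*k[1];return (p+q)/2,np.linalg.norm(p-q)
for n,A,B in(("small",(408,440,222,246),(350,372,276,295)),("big",(485,512,218,245),(412,442,284,308))):
    a,na=blue(c,*A);bb,nb=blue(s,*B);print(n,a,na,bb,nb,tri(a,bb))
print("ball top",at(c,419,236,33),"side",at(s,357,304,33))
print("brown stopper",tri((432,160),(394,239)),"oil",at(c,391,272,35),"dome",at(c,362,106,50))
a=cv2.resize(c["img"][140:290,360:520],None,fx=2.5,fy=2.5,interpolation=2);d=cv2.resize(s["img"][220:370,290:450],None,fx=2.5,fy=2.5,interpolation=2)
cv2.imwrite("pics/crop1.png",np.hstack([a,d])); print(ctrl.sense()["eef_pos"],ctrl.sense()["ee_rot"])
E
```

```text
pad 4560 551.5106201171875 -31.5338134765625 199.59068298339844 139.54466247558594 3.9489076137542725
[[447.0, 31.0], [457.0, -108.0], [656.0, -94.0], [646.0, 45.0]]
plate 2235 556.1203002929688 162.29469299316406 110.26424407958984 170.1236114501953 86.68543243408203
[[468.0, 112.0], [638.0, 102.0], [644.0, 212.0], [474.0, 222.0]]
fin px [220 215] [227 224] [223.61016949 219.27118644] [491.88891664 164.03265909  45.        ]
ring (224.04971313476562, 179.89495849609375) (28.653818130493164, 29.105283737182617) [584.67551873 161.39895188  52.        ]
small [428.33333333 234.28571429] 21 [361.22680412 282.25773196] 97 (array([ 443.64578982, -294.52109091,  109.38256916]), np.float64(1.2345938781696726))
big [501.20618557 229.89690722] 97 [428.71244635 294.472103  ] 233 (array([ 446.16099684, -426.12060558,  163.61016902]), np.float64(7.323440481970337))
ball top [ 443.3836811 -294.8464996   33.       ] side [ 440.97494119 -297.62972151   33.        ]
brown stopper (array([ 608.97939955, -311.85316351,  103.82117095]), np.float64(4.1127145944853964)) oil [ 360.9492567  -225.14707616   35.        ] dome [ 756.27223064 -170.77909686   50.        ]
[189.19116266 489.56614584 230.95814419] [-1.62616898e-04  1.83368911e-01  9.83044093e-01 -3.57566482e-04]
```

View pics/crop1.png

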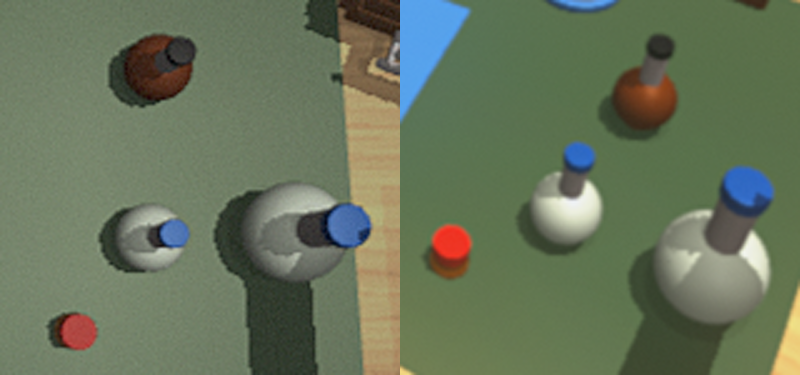

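The crop confirms it: the small pale flask with blue stopper is at top (421,236) / side (357,304). Its stopper triangulates to 109 mm high, against 164 mm for the big one. The plate sizes (170×110) and pad sizes (200×140) also match. Next I move over the fin at (494,166).

```bash
python3 -m handwheel '[[[0.2,0.61,-0.648,0,0.222],[0.2,0.61,-0.648,0,0.222],[0.2,0.61,-0.648,0,0.222],[0.2,0.61,-0.648,0,0.222],[0.2,0.61,-0.648,0,0.222],[0.2,0.61,-0.648,0,0.222],[0.2,0.61,-0.648,0,0.222],[0.2,0.61,-0.648,0,0.222],[0.2,0.61,-0.648,0,0.222],[0.2,0.61,-0.648,0,0.222]]]' 40
python3 -m handwheel '[[[0.2,0,0,-0.6,0],[0.2,0,0,-0.6,0],[0.2,0,0,-0.6,0],[0.2,0,0,-0.6,0],[0.2,0,0,0,0],[0.2,0,0,0,0]]]'
```

```text
time_s: 1.2
eef_pos: [495.2, 164.1, 231.3]
ee_rot: [-0.0, 0.029, 1.0, 0.0]
force: [-1.1, 1.4, 0.7]
grip_width: 0.401
grip_force: 0.0
time_s: 1.8
eef_pos: [494.5, 165.7, 112.0]
ee_rot: [0.0, 0.029, 1.0, -0.0]
force: [-0.1, -0.5, 0.8]
grip_width: 0.405
grip_force: 0.0
```

```bash
python3 -m handwheel '[[[0.2,0,0,-0.5,0],[0.2,0,0,-0.5,0],[0.2,0,0,-0.5,0],[0.2,0,0,-0.3,0],[0.2,0,0,0,0],[0.2,0,0,0,0]]]'
python3 -m handwheel '[[[1,0,0,0,0],[1,0,0,0,0],[1,0,0,0,0],[1,0,0,0,0],[1,0,0,0,0],[1,0,0,0,0]]]' 50
```

```text
time_s: 2.4
eef_pos: [495.4, 165.8, 23.0]
ee_rot: [0.001, 0.029, 1.0, 0.0]
force: [-1.0, 0.8, 0.9]
grip_width: 0.399
grip_force: 0.0
time_s: 3.0
eef_pos: [495.3, 165.9, 23.0]
ee_rot: [0.002, 0.029, 1.0, 0.0]
force: [0.2, 1.3, 6.9]
grip_width: 0.153
grip_force: 50.2
```

```bash
python3 - <<'E'
from h import *
for n in("top","side"):
    c=optics.capture(n);cv2.imwrite(f"pics/{n}1.png",c["img"])
t=cv2.imread("pics/top1.png")[100:280,140:380];s=cv2.imread("pics/side1.png")[140:320,150:390]
cv2.imwrite("pics/m1.png",cv2.resize(np.hstack([t,s]),(800,300)))
E
```

```text
(no output)
```

View pics/m1.png

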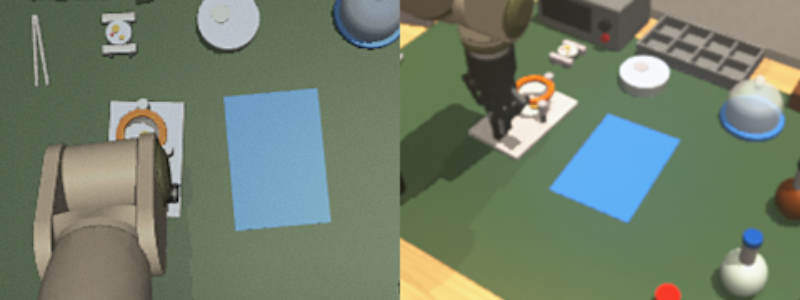

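The fin is gripped: opening 13 mm at 50 N. Both views show the plate in place, with nothing between it and the pad. Slide now.

```bash
python3 -m handwheel '[[[1,-0.005,-0.2,0,0.046],[1,-0.005,-0.2,0,0.046],[1,-0.005,-0.2,0,0.046],[1,-0.005,-0.2,0,0.046],[1,-0.005,-0.2,0,0.046],[1,-0.005,-0.2,0,0.046],[1,-0.005,-0.2,0,0.046],[1,-0.005,-0.2,0,0.046],[1,-0.005,-0.2,0,0.046],[1,-0.005,-0.2,0,0.046]]]'
python3 -m handwheel '[[[1,-0.005,-0.2,0,0.046],[1,-0.005,-0.2,0,0.046],[1,-0.005,-0.2,0,0.046],[1,-0.005,-0.2,0,0.046],[1,-0.005,-0.2,0,0.046],[1,-0.005,-0.2,0,0.046],[1,-0.005,-0.2,0,0.046],[1,-0.005,-0.2,0,0.046],[1,-0.005,-0.1,0,0.046],[1,0,-0.1,0,0.046]]]'
python3 -m handwheel '[[[1,0,-0.04,0,0],[1,0,0,0,0],[1,0,0,0,0],[1,0,0,0,0]]]'
```

```text
time_s: 4.1
eef_pos: [492.9, 66.1, 23.0]
ee_rot: [0.002, -0.003, 1.0, 0.0]
force: [-0.1, 8.0, 8.0]
grip_width: 0.156
grip_force: 50.5
time_s: 5.1
eef_pos: [490.5, -23.9, 23.0]
ee_rot: [0.001, -0.035, 0.999, 0.0]
force: [-0.6, 8.7, 9.5]
grip_width: 0.153
grip_force: 50.8
time_s: 5.5
eef_pos: [490.6, -26.2, 23.0]
ee_rot: [0.001, -0.035, 0.999, -0.0]
force: [-0.6, 3.3, 10.0]
grip_width: 0.159
grip_force: 50.7
```

```bash
python3 - <<'E'
from h import *
for n in("top","side"):
    c=optics.capture(n);cv2.imwrite(f"pics/{n}2.png",c["img"])
t=cv2.imread("pics/top2.png")[100:280,180:420];s=cv2.imread("pics/side2.png")[140:320,150:390]
cv2.imwrite("pics/m2.png",cv2.resize(np.hstack([t,s]),(800,300)))
E
```

```text
(no output)
```

View pics/m2.png

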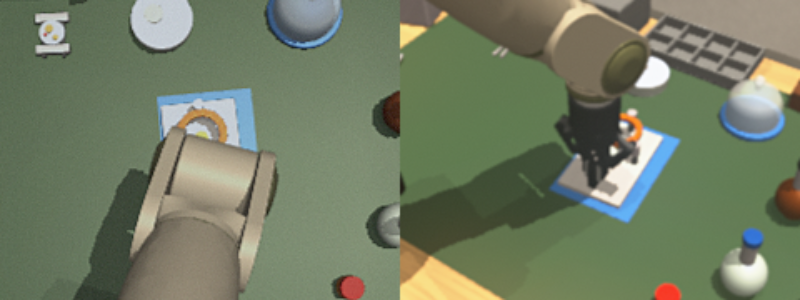

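The plate is on the pad but about 10 mm short in y, since I miscounted the rows. I'll close the gap, then open gently and rise straight up.

```bash
python3 -m handwheel '[[[1,0,-0.1,0,0],[1,0,-0.1,0,0],[1,0,0,0,0],[1,0,0,0,0],[1,0,0,0,0]]]'
python3 -m handwheel '[[[0.2,0,0,0,0],[0.2,0,0,0,0],[0.2,0,0,0,0],[0.2,0,0,0,0],[0.2,0,0,0.4,0],[0.2,0,0,0.8,0],[0.2,0,0,0.8,0],[0.2,0,0,0.8,0],[0.2,0,0,0.8,0],[0.2,0,0,0,0]]]'
```

```text
time_s: 6.1
eef_pos: [490.6, -36.4, 23.0]
ee_rot: [0.001, -0.035, 0.999, -0.0]
force: [-1.3, 2.2, 8.8]
grip_width: 0.154
grip_force: 50.6
time_s: 7.1
eef_pos: [491.4, -36.9, 206.2]
ee_rot: [0.004, -0.035, 0.999, -0.002]
force: [0.3, -0.2, -1.1]
grip_width: 0.4
grip_force: 0.0
```

```bash
python3 -m handwheel '[[[0,-0.096,-0.516,0,0],[0,-0.096,-0.516,0,0],[0,-0.096,-0.516,0,0],[0,-0.096,-0.516,0,0],[0,-0.096,-0.516,0,0],[0,-0.096,-0.516,0,0],[0,-0.096,-0.516,0,0],[0,-0.096,-0.516,0,0],[0,-0.096,-0.516,0,0],[0,-0.096,-0.516,0,0]]]'
python3 -m handwheel '[[[0,0,0,0,0],[0,0,0,0,0]]]'
python3 - <<'E'
from h import *
c=optics.capture("top");s=optics.capture("side");im=c["img"].astype(int);b,g,r=im[...,0],im[...,1],im[...,2]
def roi(m,x0,x1,y0,y1):
    k=np.zeros(m.shape,np.uint8);k[y0:y1,x0:x1]=m[y0:y1,x0:x1];return k
for n,m,z in(("plate",roi((r>130)&(g>130)&(abs(b-r)<60),265,350,145,245),10),("pad",roi(((b>150)&(b>r+50))|((r>130)&(g>130)),265,350,145,245),0)):
    m=cv2.morphologyEx(m,cv2.MORPH_OPEN,np.ones((5,5),np.uint8))
    Q=np.array([at(c,u,v,z)[:2] for v,u in np.argwhere(m)],np.float32);R=cv2.minAreaRect(Q);print(n,R)
ring=roi((r>150)&(b<90)&(r>g+50),265,350,145,245);P=np.argwhere(ring)[:,::-1]
e,ax,an=cv2.fitEllipse(cv2.convexHull(P.astype(np.int32)));print("ring",ax,at(c,*e,52))
fin=roi((r+g+b<150),290,325,205,240);P=np.argwhere(fin)[:,::-1];print("fin",len(P),at(c,*P.mean(0),45))
t=c["img"][120:300,260:500];v=s["img"][170:350,220:460]
cv2.imwrite("pics/m3.png",cv2.resize(np.hstack([t,v]),(800,300)))
E
```

```text
time_s: 8.1
eef_pos: [441.0, -295.2, 200.3]
ee_rot: [-0.0, -0.035, 0.999, 0.001]
force: [-0.9, -0.6, -0.3]
grip_width: 0.503
grip_force: 0.0
time_s: 8.3
eef_pos: [441.2, -294.1, 200.4]
ee_rot: [-0.0, -0.034, 0.999, 0.001]
force: [1.0, 1.1, 0.3]
grip_width: 0.502
grip_force: 0.0
plate ((550.9757080078125, -32.79604721069336), (172.54026794433594, 111.10899353027344), 4.722997188568115)
pad ((551.40673828125, -31.831298828125), (200.44961547851562, 140.3767852783203), 4.103176116943359)
ring (28.789417266845703, 29.05504608154297) [579.81089306 -29.4447896   52.        ]
fin 22 [486.14810587 -35.67600064  45.        ]
```

View pics/m3.png

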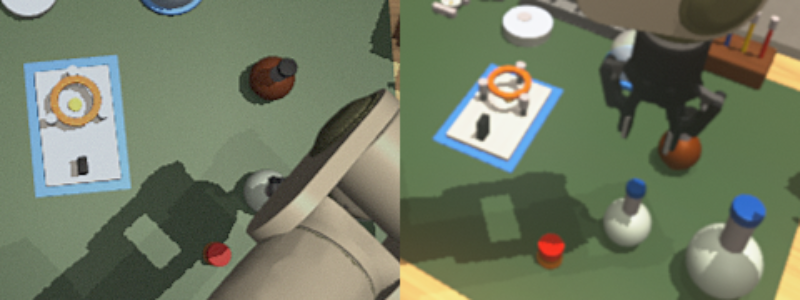

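The plate is on the pad within about 1.5 mm and 0.6°, with the ring at about (580.5, -30). In the side view the flask stands clear below the gripper. Descend onto the neck and grip.

```bash
python3 -m handwheel '[[[-0.2,0.046,-0.01,0,0],[-0.2,0,0,-0.5,0],[-0.2,0,0,-0.5,0],[-0.2,0,0,-0.5,0],[-0.2,0,0,-0.5,0],[-0.2,0,0,-0.4,0],[-0.2,0,0,-0.25,0],[-0.2,0,0,0,0],[-0.2,0,0,0,0]]]'
python3 -m handwheel '[[[1,0,0,0,0],[1,0,0,0,0],[1,0,0,0,0],[1,0,0,0,0],[1,0,0,0,0],[1,0,0,0,0],[1,0,0,0,0]]]' 70
```

```text
time_s: 9.3
eef_pos: [444.3, -294.9, 69.5]
ee_rot: [0.0, -0.035, 0.999, -0.0]
force: [-0.5, -0.9, 0.7]
grip_width: 0.603
grip_force: 0.0
time_s: 10.0
eef_pos: [444.3, -295.3, 69.9]
ee_rot: [0.001, -0.035, 0.999, -0.001]
force: [-0.6, 0.9, 6.8]
grip_width: 0.266
grip_force: 68.0
```

```bash
python3 -m handwheel '[[[1,0,0,0.2,0],[1,0,0,0.3,0],[1,0,0,0.4,0],[1,0,0,0.5,0],[1,0,0,0.4,0],[1,0,0,0,0],[1,0,0,0,0]]]'
python3 - <<'E'
from h import *
c=optics.capture("top");s=optics.capture("side")
t=c["img"][120:300,260:500];v=s["img"][140:320,220:460]
cv2.imwrite("pics/m4.png",cv2.resize(np.hstack([t,v]),(800,300)))
E
```

```text
time_s: 10.7
eef_pos: [443.6, -294.5, 158.3]
ee_rot: [-0.0, -0.035, 0.999, 0.0]
force: [0.3, 0.4, -3.0]
grip_width: 0.268
grip_force: 69.1
```

View pics/m4.png

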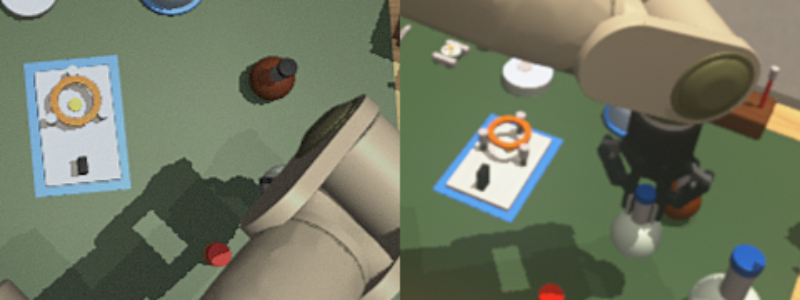

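The flask is held upright and clear of the bench (opening 22.6 mm, as expected for the 22 mm neck). Carry it over the ring.

```bash
python3 -m handwheel '[[[1,0.1,0.2,0,0],[1,0.2,0.4,0,0],[1,0.27,0.52,0,0],[1,0.3,0.58,0,0],[1,0.36,0.7,0,0],[1,0.36,0.7,0,0],[1,0.36,0.7,0,0],[1,0.3,0.58,0,0],[1,0.27,0.52,0,0],[1,0.214,0.394,0,0]]]'
python3 -m handwheel '[[[1,0,0,0,0],[1,0,0,0,0],[1,0,0,0,0]]]'
python3 - <<'E'
from h import *
c=optics.capture("top");s=optics.capture("side")
t=c["img"][120:300,220:460];v=s["img"][120:300,170:410]
cv2.imwrite("pics/m5.png",cv2.resize(np.hstack([t,v]),(800,300)))
E
```

```text
time_s: 11.8
eef_pos: [580.7, -27.4, 157.9]
ee_rot: [-0.001, -0.036, 0.999, 0.0]
force: [-0.4, -0.5, -1.4]
grip_width: 0.267
grip_force: 69.1
time_s: 12.1
eef_pos: [580.1, -30.4, 158.4]
ee_rot: [-0.0, -0.035, 0.999, 0.0]
force: [-1.1, -0.1, -2.8]
grip_width: 0.269
grip_force: 69.1
```

View pics/m5.png

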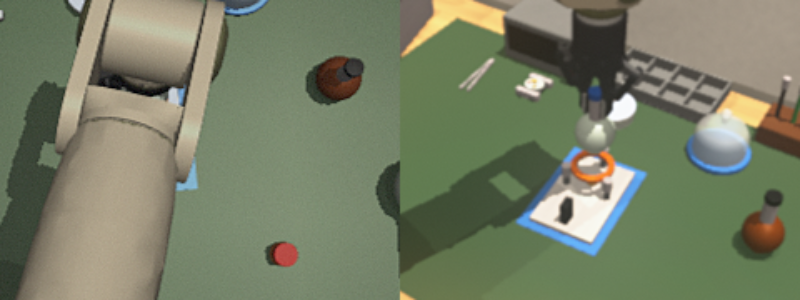

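The side view shows the flask centred above the ring. Lower it to just above contact, then continue gently while watching the force.

```bash
python3 -m handwheel '[[[1,0,0,-0.2,0],[1,0,0,-0.3,0],[1,0,0,-0.3,0],[1,0,0,-0.1,0],[1,0,0,0,0],[1,0,0,0,0]]]'
python3 -m handwheel '[[[1,0,0,-0.05,0],[1,0,0,-0.05,0],[1,0,0,-0.05,0],[1,0,0,-0.05,0],[1,0,0,0,0],[1,0,0,0,0]]]'
```

```text
time_s: 12.8
eef_pos: [580.8, -30.3, 114.3]
ee_rot: [0.0, -0.035, 0.999, -0.0]
force: [0.9, -0.8, -2.9]
grip_width: 0.266
grip_force: 69.1
time_s: 13.4
eef_pos: [580.7, -30.0, 104.1]
ee_rot: [0.0, -0.035, 0.999, 0.0]
force: [-1.5, 2.3, 4.9]
grip_width: 0.266
grip_force: 68.7
```

```bash
python3 -m handwheel '[[[1,0,0,-0.05,0],[1,0,0,-0.05,0],[1,0,0,-0.04,0],[1,0,0,0,0],[1,0,0,0,0]]]'
```

```text
time_s: 13.9
eef_pos: [580.9, -29.9, 97.5]
ee_rot: [0.001, -0.035, 0.999, 0.0]
force: [-2.3, 3.9, 8.8]
grip_width: 0.267
grip_force: 68.5
```

```bash
python3 -m handwheel '[[[1,0,0,-0.04,0],[1,0,0,-0.04,0],[1,0,0,0,0],[1,0,0,0,0]]]'
python3 -m handwheel '[[[1,0,0,-0.03,0],[1,0,0,-0.02,0],[1,0,0,0,0],[1,0,0,0,0],[1,0,0,0,0],[1,0,0,0,0]]]'
```

```text
time_s: 14.3
eef_pos: [581.0, -29.9, 93.9]
ee_rot: [0.001, -0.035, 0.999, -0.0]
force: [-2.6, 3.6, 10.7]
grip_width: 0.268
grip_force: 68.4
time_s: 14.9
eef_pos: [581.5, -29.8, 92.2]
ee_rot: [0.002, -0.035, 0.999, -0.0]
force: [-3.2, 5.0, 16.1]
grip_width: 0.271
grip_force: 68.1
```

```bash
python3 - <<'E'
from h import *
c=optics.capture("top");s=optics.capture("side");im=s["img"].astype(int)
v=s["img"][140:300,210:370];cv2.imwrite("pics/m6.png",cv2.resize(v,(600,600),interpolation=2))
for p in ((580.7,-30,23+56),(580.7,-30,137),(551.5,-31.5,0)): print(px(s,p)-[210,140])
# predicted plate top corners if centred on pad at 3.95deg
a=np.radians(3.95)
for x,y in((85,55),(85,-55),(-85,-55),(-85,55)):
    print((px(s,(551.5+x*np.cos(a)-y*np.sin(a),-31.5+x*np.sin(a)+y*np.cos(a),10))-[210,140])*3.75)
E
```

```text
[77.05190431 70.2108614 ]
[77.68244925 53.72564632]
[71.33796347 97.43118675]
[254.87209509 261.61347496]
[383.9762635  308.81436332]
[282.55714806 464.41790309]
[143.40681475 406.57169229]
```

View pics/m6.png

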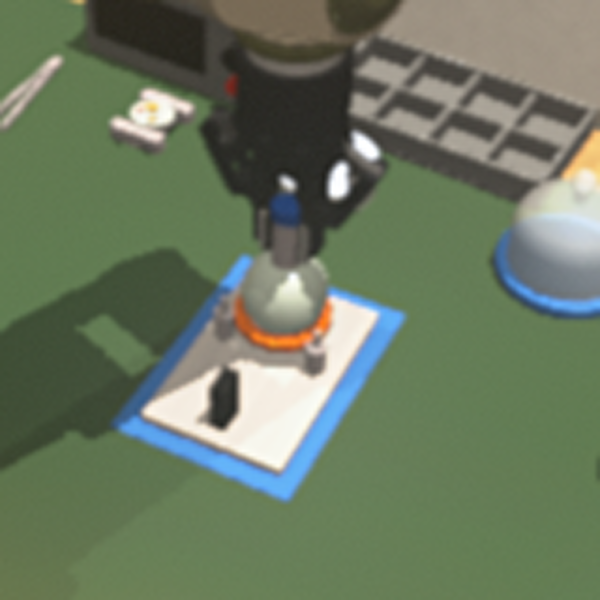

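The flask sits upright in the ring. The plate corners at (380,315), (283,470) and (143,410) match the predicted centred pose. The force jump to about 19 N in total shows the ring is at its stop, so I'm handing in.

```bash
python3 -c "
from rig import ctrl
s=ctrl.sense();print(s['force'],s['eef_pos']);print(ctrl.finish_job())"
```

```text
[-3.27716825  4.76617913 15.85909324] [581.49619475 -29.8258979   92.26026254]
the job is handed in; nothing more can be done
None
```

The job is handed in after about 15 s of robot time: the ring holder is centred on the pad (about 1.5 mm and 0.6° off when measured before the flask went in), and the small pale flask is held upright in the ring, pressed to the stop at about 19 N; no verdict came back.

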